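# Shut and lock the mouse-proof seed bin

## Task

Shut the seed bin against mice: lower its standing lid gently by the T-handle, never letting it drop or slam, feel for the keeper slot underneath until the T-handle's lug drops in and the lid sits on its rubber seal, then press down and turn the T-handle clockwise until the bayonet locks fully home, and let go. Go by feel and never force the lug against the keeper; leave the pots, jar, hand fork and dibber where they are.

Things in the scene. Friction and masses are not known exactly. Their poses are not given: they have to be found in the camera images.
- bin: Galvanized seed bin, a sheet-steel box 170 (x, front to back) x 260 (y) x 116 mm high with seed envelopes inside, fixed to the bench. Origin: centre of its underside; x points from its front to its back (hinge side), y to its left, z up. The lid, hinged along its back, carries a T-handle that locks into the keeper inside the front wall.
- keeper: Keeper bracket inside the bin's front wall; origin on its top, 112 mm above the bench, right under the T-handle's axis when shut; axes as the bin's. In it is clamped a level plate 5 mm thick, 49 x 36 mm, with one straight slot 34 x 13 mm. The slot runs roughly along y but the plate is clamped turned up to 0.5 rad either way, which is not given: look before shutting, or feel for it.
- lid_hinge (a point): Middle of the lid's hinge line, at the back of the bin 122 mm above the bench; the line runs along the bin's y and the lid's flat underside lies on it.
- lid (a joint): Lid angle, rad: 0 pressed right down, 1.57 upright, stop at 1.66. Steel lid 175 (hinge line to front edge) x 270 mm, 4 mm thick, 12 mm turned-down edge, 0.35 to 0.7 kg. Hinge slightly stiff (0.15 N m): stays put near upright, falls from below about 1.2. Under its own weight the seal holds it 4 to 8 mm up at the T-handle (0.03 to 0.05 rad); 9 to 13 N down on the T-handle presses it to 0.
- thandle (a joint): Turn of the T-handle, rad, seen from outside the lid: 0 = bar parallel to the lid's front edge, growing clockwise; stops at -0.7 and at 1.25 = locked. Turns stiffly (0.12 N m). It turns on under the keeper only with the lid within 2 mm of right down; let go then, the seal pushes the lug up against the keeper and the lid stays near 0.013 rad.
- thandle_bar (a point): Middle of the T-handle's bar: round steel, 13 mm thick, 100 mm long, on a 12 mm stem, centre line 50 mm off the lid's outer face, 145 mm from the hinge line, on the lid's centre line. Axes: y along the bar, z along the stem away from the lid. Below the lid its spindle carries a lug bar 26 x 8 x 5 mm, parallel to the handle bar, its underside 30 mm below the lid's outer face.
- thandle_left (a point): Point on the bar's centre line 30 mm from its middle, to the bin's left when the turn is 0: half-way along that arm, clear of the stem.
- thandle_right (a point): The same on the other arm, 30 mm to the bin's right. Lug and slot: within about 0.17 rad of the slot's direction the lug drops through it; turned farther it rests on the keeper and the lid stays some 12 mm up (0.085 rad).
- pot_a: Bystander: black nursery pot, 110 mm across, 95 mm high; origin under its base.
- pot_b: Bystander: a second black nursery pot, the same.
- clay_pot: Bystander: terracotta pot, 100 mm across, 85 mm high; origin under its base.
- seed_jar: Bystander: jar, 64 mm across, 95 mm high; origin under its base.
- fork: Bystander: orange plastic hand fork lying flat, 250 mm long along its x, 25 mm high.
- dibber: Bystander: bamboo dibber lying down, 210 mm long along its x, 23 mm thick.

How it is judged:
On the way, in this order (a step that is already met when the one before it is completed fails the run):
1. the lid has been lowered until it rests on the bin (value of joint lid below 0.1 rad), for 0.2 s.
2. the T-handle is turned home with the lid down (value of joint thandle above 1.08 rad and value of joint lid below 0.022 rad), for 0.2 s.
At the end, for the whole second after the job is handed in: The lid is shut and held down by the bayonet (lid angle below 0.022 rad, at rest) with the T-handle turned clockwise past 1.08 rad of its 1.25 rad, and the robot has let go (all of step 2 and velocity of joint lid below 0.05 rad/s); the robot touches nothing.
It fails at once if the lid drops or slams: it moves down faster than 1.2 rad/s (about 21 cm/s at its front edge) within the last 0.2 rad (value of joint lid below 0.2 rad and velocity of joint lid below -1.2 rad/s).
It fails at once if the lug is forced: lid and T-handle bear on the keeper with over 40 N (contact force between bin and keeper above 40 N).
It fails at once if a bystander (pot, clay pot, jar, hand fork or dibber) is shifted more than 4 cm (distance of any of pot_a, pot_b, clay_pot, seed_jar, fork, dibber from where it was at the start of the episode above 0.04 m).
It also fails if it takes over 72 s, if anything falls off the work surface, if the arm or the gripper's body presses on something with over 40 N, if the wrist force passes 120 N, or if a joint passes its speed limit or range.

## Robot

A 7-joint arm with a two-finger parallel gripper is mounted at the origin on the work surface. World frame = base frame: x ahead of the robot, y to its left, z up, the work surface at z = 0. Lengths are in m, angles in rad, forces in N, time in s.
With the tool pointing down it reaches from about 0.4 to 0.875 m from the base axis. Payload 19.3 kg.
Tool frame: the origin (TCP) lies at the very end of the fingers, on their centre line; the grasp point (between the pads) lies 19 mm behind it; y points along the fingers, x is the direction in which the jaws open and shut, and the axes are right-handed (so a half turn about y gives the same grasp; the last joint's range is limited). The gripper opens to 85 mm and grips with 20 to 120 N. Pads are 22 mm wide; open, the fingers measure 114 mm over their backs; the gripper's body (76 mm by 85 mm) begins 54 mm behind the grasp point. The pads swing forward as they close: fully open they stand 13 mm farther back than shut.
Start: joints at [1.071, 0.521, -0.036, 1.599, 0.021, 1.021, -0.113], TCP at [0.26, -0.568, 0.231] pointing down, gripper open.
Joint ranges: [-2.91, 2.91], [-0.3, 2.13], [-1.5, 1.42], [0.17, 2.43], [-1.26, 4.41], [0.16, 1.93], [-2.52, 2.52]. Speed limits (rad/s): [1.89, 1.89, 2.39, 2.39, 3.01, 3.01, 3.01].

## Interface

Orientations are given as [roll, pitch, yaw] about the fixed x, y, z axes, in that order (R = Rz(yaw) Ry(pitch) Rx(roll)).
In Python, from workcell import bot gives the robot as it stands. The module is installed in compiled form; this text tells all that it offers.
- The arm moves only by the shell command python3 -m crank 'ROWS' [FORCE]. ROWS is JSON, a list of rows, each an object of numbers: "hand": the closure, from 0 (fully open) to 1 (shut); "dx", "dy", "dz": the shift along the tool's x, y, z in mm; "yaw": the turn about the tool's y in rad. In form: [{"hand": .., "dx": .., "dy": .., "dz": .., "yaw": ..}, ...]. A call has 1 to 12 rows; each row is the pose to reach, as a shift and turn from the pose commanded when the call began, along the tool's axes at that moment; what a row does not reach only later rows make up. A row lasts 1/12 s, in which the tool goes at most 41.7 mm and 7.16 degrees, less where a joint would pass 70% of its speed; a pose out of reach is approached as far as the arm can. A call with a gripper value outside its range is refused whole. The fingers move at their own pace and stop on an object; FORCE is the grip in N (left out, the last holds). Time passes only in rows, so rows that repeat a pose let the fingers close. It gives the time, the measured TCP pose, the force and the opening at its end, in the units of the state.
- bot.observe(): the state, without advancing time (a new reading comes with each control period).
- bot.grab_frame(name): name is "side" or "top"; returns the picture (400x640x3 uint8, red, green, blue); there is no depth.
- bot.camera_info(name): a dict with "fx", "fy", "cx", "cy" (pixels), "dist" ([k1, k2, p1, p2, k3] as OpenCV has them; the pictures are not rectified), "rvec" (rotation vector, rad) and "tvec" (3), from world to camera coordinates, as OpenCV has them. Camera axes: x right, y down, z forward; pixel columns grow to the right and rows downward; lengths in m; the calibration is good to about 2 mm. A picture is of the moment at which its call begins. camera_info takes no time and is no camera call.
- bot.job_done(): hands the job in, once; it reports no verdict.
The state is a dict: "clock": time; "qpos": joint angles; "qd": joint speeds; "joint_efforts": joint torques, N m; "position": TCP position; "tool_rot": TCP orientation; "force": force on the tool from outside, world axes, zero at the start; "moment": the same for the moment, N m; "grip_width": finger opening in m.
Only numpy, scipy, OpenCV 4.12 (cv2) and the standard library are available. Lean on these libraries where they do the work, as an engineer would, in place of code of your own. Each camera call takes 0.05 s, during which the arm holds its last target.

## Working session

There is one attempt and no reset: what is moved stays moved. The work goes in short steps, Python scripts to look and compute and a shell command to move; the robot and the scene stay as the last step left them, time stands still between calls to the robot, and variables do not carry over. Pictures are saved under pics/ and viewed, and the job is handed in when it is done.

```bash
mkdir -p pics; python3 - <<'E'
from workcell import bot
import cv2
for n in("side","top"):
    cv2.imwrite(f"pics/{n}0.png",bot.grab_frame(n)[:,:,::-1]); print(bot.camera_info(n))
print(bot.observe())
E
```

```text
{'fx': 386.93506626084593, 'fy': 386.93506626084593, 'cx': 314.8150046371596, 'cy': 201.12610592972754, 'dist': array([-0.05482154,  0.        ,  0.        ,  0.        ,  0.        ]), 'rvec': array([ 0.42735291, -2.73938528,  1.24144845]), 'tvec': array([0.54444304, 0.15710197, 1.23654535])}
{'fx': 506.2476498585344, 'fy': 506.2476498585344, 'cx': 320.64704601939457, 'cy': 200.3177257474633, 'dist': array([0.02596809, 0.        , 0.        , 0.        , 0.        ]), 'rvec': array([ 2.180505  , -2.14517029,  0.09791181]), 'tvec': array([0.08545425, 0.54008874, 1.51678493])}
{'clock': 0.1, 'qpos': array([ 1.07079921,  0.52196795, -0.03629779,  1.59991433,  0.02118736,
        1.02108159, -0.11281926]), 'qd': array([-8.96972270e-04, -1.52957402e-03, -1.92559919e-03, -2.78746724e-04,
       -1.82171346e-05, -1.12639216e-03, -5.31921656e-04]), 'joint_efforts': array([ 4.87631405e-03, -9.28465819e+01,  1.98440641e+00, -3.70523000e+01,
        1.81253662e-02,  5.31374637e-03,  7.77495461e-05]), 'position': array([ 0.26027116, -0.56792155,  0.2307883 ]), 'tool_rot': array([-1.57086756e+00,  9.84171780e-04, -1.14106246e+00]), 'force': array([-0.51325628, -0.30581029,  0.23654425]), 'moment': array([-0.01318398,  0.03382269,  0.04295708]), 'grip_width': 0.08519639172888992}
```

View pics/side0.png

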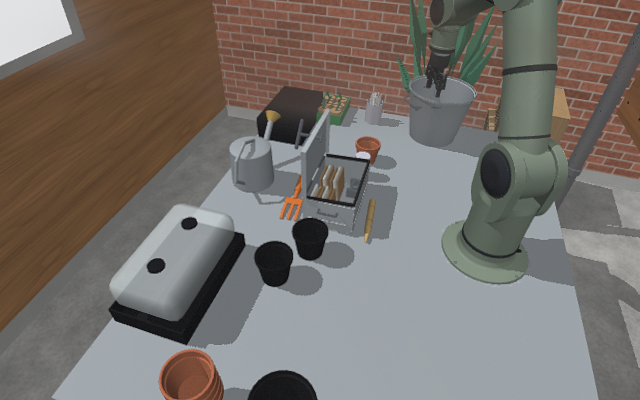

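View pics/top0.png

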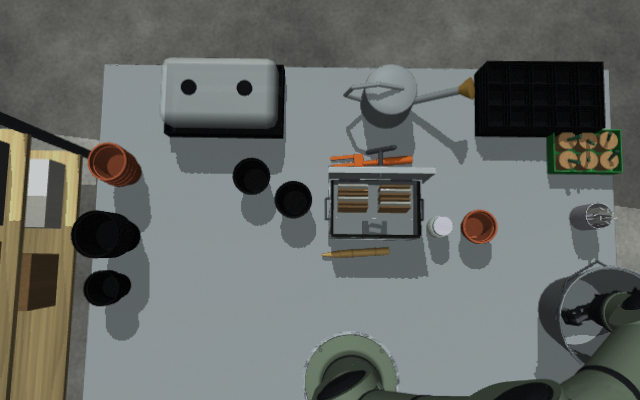

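The overview shows the bin at top-view px (375,207), with its open lid at the back (row 175) and the T-handle standing out behind it at (382,155). I'll zoom in.

```bash
python3 - <<'E'
import cv2
t=cv2.imread("pics/top0.png");s=cv2.imread("pics/side0.png")
cv2.imwrite("pics/topz.png",cv2.resize(t[135:270,310:510],None,fx=4,fy=4,interpolation=cv2.INTER_CUBIC))
cv2.imwrite("pics/sidez.png",cv2.resize(s[100:250,260:420],None,fx=4,fy=4,interpolation=cv2.INTER_CUBIC)[:600])
E
```

```text
(no output)
```

View pics/topz.png

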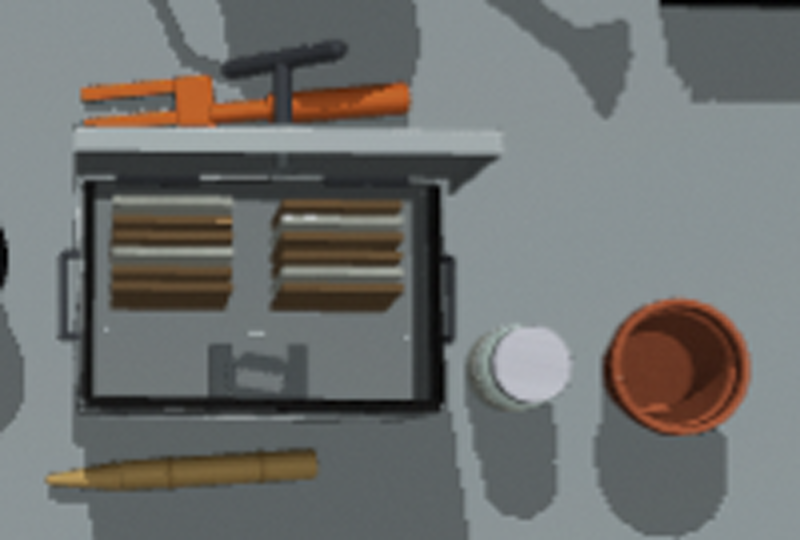

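View pics/sidez.png

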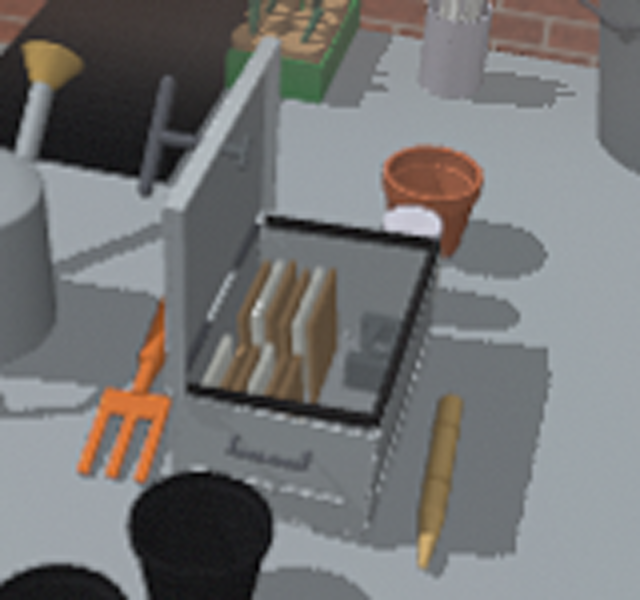

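```bash
cat > h.py <<'E'
from workcell import bot
import cv2, numpy as np
from scipy.spatial.transform import Rotation as Ro
def cam(n):
    c=bot.camera_info(n);K=np.array([[c['fx'],0,c['cx']],[0,c['fy'],c['cy']],[0,0,1]]);R=cv2.Rodrigues(c['rvec'])[0];return K,c['dist'],R,c['tvec'],c['rvec']
def ray(n,uv):
    K,d,R,t,_=cam(n);p=cv2.undistortPoints(np.array([[uv]],float),K,d)[0,0];return -R.T@t,R.T@np.array([p[0],p[1],1])
def onz(n,uv,z):
    o,d=ray(n,uv);return o+d*(z-o[2])/d[2]
def tri(a,b):
    o1,d1=ray('top',a);o2,d2=ray('side',b)
    A=np.stack([d1,-d2],1);s=np.linalg.lstsq(A,o2-o1,rcond=None)[0];p,q=o1+d1*s[0],o2+d2*s[1];return (p+q)/2,np.linalg.norm(p-q)
def proj(n,P):
    K,d,R,t,r=cam(n);return cv2.projectPoints(np.array(P,float).reshape(-1,3),r,t,K,d)[0][:,0]
E
python3 - <<'E'
from h import *
tz=lambda x,y:(310+x/4-.4,135+y/4-.4)
sz=lambda x,y:(260+x/4-.4,100+y/4-.4)
print('rim');
for p in [(80,410),(442,411),(441,182),(85,182)]: print(onz('top',tz(*p),.116))
for p in [(264,218),(440,240),(380,428),(188,390)]: print('s',onz('side',sz(*p),.116))
print('bar',tri(tz(228,72),sz(148,190)),tri(tz(343,45),sz(168,80)), tri(tz(284,62),sz(160,135)))
print('lidtop',onz('top',tz(75,130),.122+.175),onz('top',tz(502,132),.122+.175))
print('slot')
for p in [(237,353),(285,365),(285,390),(233,387)]: print(onz('top',tz(*p),.112))
t=cv2.imread('pics/top0.png');s=cv2.imread('pics/side0.png')
cv2.imwrite('pics/k.png',np.hstack([cv2.resize(t[215:245,355:395],(640,480),interpolation=cv2.INTER_CUBIC)]))
E
```

```text
rim
[0.42442538 0.06576876 0.116     ]
[ 0.42808849 -0.1917635   0.116     ]
[ 0.59262075 -0.19159475  0.116     ]
[0.5887604  0.06463819 0.116     ]
s [ 0.58956242 -0.18884799  0.116     ]
s [ 0.42904818 -0.20735928  0.116     ]
s [0.42469708 0.05803734 0.116     ]
s [0.58066201 0.06270326 0.116     ]
bar (array([ 0.64614511, -0.02887872,  0.23465879]), np.float64(0.0018825772576159894)) (array([ 0.65218167, -0.09687739,  0.29652257]), np.float64(0.0018647982892165502)) (array([ 0.64723691, -0.06274219,  0.26575961]), np.float64(0.0014575018165379598))
lidtop [0.59589838 0.07265672 0.297     ] [ 0.59854938 -0.19681906  0.297     ]
slot
[ 0.46721114 -0.04619418  0.112     ]
[ 0.45917563 -0.08058361  0.112     ]
[ 0.44128844 -0.08066221  0.112     ]
[ 0.44280877 -0.0435034   0.112     ]
```

View pics/k.png

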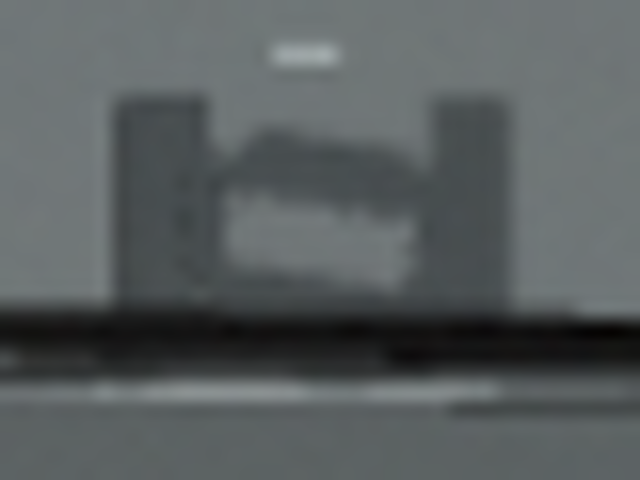

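```bash
python3 - <<'E'
from h import *
k=lambda x,y:(355+x/16-.47,215+y/16-.47)
for a,b in [((230,190),(415,215)),((230,265),(405,292)),((265,132),(400,155)),((10,318),(630,330))]:
    A=onz('top',k(*a),.112);B=onz('top',k(*b),.112);d=A-B;print(A,B,'turn',np.arctan2(d[0],d[1]))
# min area rect of bright slot
t=cv2.cvtColor(cv2.imread('pics/top0.png'),cv2.COLOR_BGR2GRAY)
print(t[221:238,366:384])
# reprojection of model
hx=np.array([.5935,-.0635,.122]);yw=.0135
R=Ro.from_euler('z',yw).as_matrix()
for a in(1.5,1.57,1.64):
  for th in (.6,.74,.85):
    er=np.array([-np.cos(a),0,np.sin(a)]);n=np.array([np.sin(a),0,np.cos(a)])
    m=.145*er+.054*n
    P=[hx+R@(m+s*.05*(np.array([0,-np.cos(th),0])+er*np.sin(th))) for s in(-1,0,1)]
    print(a,th,((proj('top',P)-[310,135]+.4)*4).round(),((proj('side',P)-[260,100]+.4)*4).round())
E
```

```text
[ 0.45701726 -0.04642223  0.112     ] [ 0.4530919  -0.07951713  0.112     ] turn 0.1180574404264185
[ 0.44359581 -0.04651454  0.112     ] [ 0.43929661 -0.07779379  0.112     ] turn 0.13658976715521962
[ 0.46751792 -0.05261465  0.112     ] [ 0.46379291 -0.07678685  0.112     ] turn 0.1529002407748109
[ 0.43346689 -0.00727612  0.112     ] [ 0.43319558 -0.11793776  0.112     ] turn 0.0024517622209894777
[[ 78  77 111 116 116 116 116 116 115 116 116 117 116 116 116 108  89  85]
 [ 76  76 111 116 115 111 112 111 114 114 115 115 116 116 116 108  82  76]
 [ 77  76 109 114 103  86  84  91 100 102 108 110 110 113 113 107  83  77]
 [ 76  77  90 101  82  77  76  76  78  76  77  83  84  91 100 104  83  76]
 [ 74  76  81  78  77  77  76  77  78  77  77  76  77  76  83  92  78  76]
 [ 69  75  68  80  80  82  79  79  78  77  77  78  75  77  77  76  77  75]
 [ 75  76  76 102 100 107  94  92  90  86  80  82  78  77  78  76  76  75]
 [ 67  75  77 103 115 116 117 116 115 115 101 107  93  90  93  78  76  78]
 [ 69  75  77 112 117 115 116 116 117 116 117 115 116 115 112  76  76  76]
 [ 76  75  78 107 114
[... 683 characters left out ...]
  83.]
 [285.  77.]
 [350.  70.]] [[154. 191.]
 [171. 132.]
 [188.  73.]]
1.5 0.85 [[230.  84.]
 [285.  77.]
 [344.  70.]] [[155. 192.]
 [171. 132.]
 [187.  71.]]
1.57 0.6 [[218.  71.]
 [284.  62.]
 [354.  54.]] [[143. 190.]
 [159. 133.]
 [175.  78.]]
1.57 0.74 [[224.  73.]
 [284.  62.]
 [349.  52.]] [[145. 193.]
 [159. 133.]
 [173.  74.]]
1.57 0.85 [[229.  74.]
 [284.  62.]
 [343.  51.]] [[146. 194.]
 [159. 133.]
 [172.  72.]]
1.64 0.6 [[217.  60.]
 [284.  49.]
 [353.  36.]] [[133. 193.]
 [147. 136.]
 [161.  80.]]
1.64 0.74 [[223.  62.]
 [284.  49.]
 [348.  34.]] [[136. 196.]
 [147. 136.]
 [159.  77.]]
1.64 0.85 [[228.  64.]
 [284.  49.]
 [342.  32.]] [[138. 197.]
 [147. 136.]
 [157.  75.]]
```

Slot turn comes out at about +0.15 rad, with the handle now at about +0.75 and the lid at about 1.57. I'll lift and move to above the right arm of the handle.

```bash
python3 -m crank '[{"hand":0.5,"dx":0,"dy":-40,"dz":0,"yaw":0},{"hand":0.5,"dx":0,"dy":-80,"dz":0,"yaw":0},{"hand":0.5,"dx":0,"dy":-120,"dz":0,"yaw":0},{"hand":0.5,"dx":-10,"dy":-150,"dz":20,"yaw":-0.1},{"hand":0.5,"dx":-28,"dy":-160,"dz":55,"yaw":-0.2},{"hand":0.5,"dx":-46,"dy":-160,"dz":90,"yaw":-0.3},{"hand":0.5,"dx":-64,"dy":-160,"dz":126,"yaw":-0.4},{"hand":0.5,"dx":-82,"dy":-160,"dz":162,"yaw":-0.5},{"hand":0.5,"dx":-100,"dy":-160,"dz":198,"yaw":-0.6},{"hand":0.5,"dx":-118,"dy":-160,"dz":234,"yaw":-0.7},{"hand":0.5,"dx":-135,"dy":-160,"dz":268,"yaw":-0.8},{"hand":0.5,"dx":-150,"dy":-160,"dz":300,"yaw":-0.9}]' 30; cat >> h.py <<'E'
def to(p,yaw,dz_note=None):
    "rows needed: world TCP p, world yaw"
    s=bot.observe();R=Ro.from_euler('xyz',s['tool_rot']).as_matrix()
    d=R.T@(np.array(p)-s['position'])*1000
    y=s['tool_rot'][2];return d.round(1),round(y-yaw,3)
E
python3 -c "
from h import *
print(to([.648,-.085,.38],.0135))"
```

```text
clock: 1.1
position: [0.4716, -0.3046, 0.3913]
tool_rot: [-1.571, 0.0, -0.235]
force: [0.3, -0.7, 0.1]
grip_width: 0.0429
(array([120.3,  11.3, 254.7]), np.float64(-0.249))
```

```bash
python3 -m crank '[{"hand":0.6,"dx":15,"dy":0,"dz":32,"yaw":-0.06},{"hand":0.6,"dx":30,"dy":0,"dz":64,"yaw":-0.12},{"hand":0.6,"dx":45,"dy":0,"dz":96,"yaw":-0.18},{"hand":0.6,"dx":60,"dy":0,"dz":128,"yaw":-0.249},{"hand":0.6,"dx":75,"dy":0,"dz":160,"yaw":-0.249},{"hand":0.6,"dx":90,"dy":4,"dz":192,"yaw":-0.249},{"hand":0.6,"dx":105,"dy":8,"dz":224,"yaw":-0.249},{"hand":0.6,"dx":120.3,"dy":11,"dz":254.7,"yaw":-0.249},{"hand":0.6,"dx":120.3,"dy":11,"dz":254.7,"yaw":-0.249}]'
python3 - <<'E'
from h import *
for n in("side","top"): cv2.imwrite(f"pics/{n}1.png",bot.grab_frame(n)[:,:,::-1])
t=cv2.imread("pics/top1.png");s=cv2.imread("pics/side1.png")
cv2.imwrite("pics/c1.png",np.hstack([cv2.resize(t[110:250,310:450],(399,400)),cv2.resize(s[60:220,260:420],(400,400))]))
print(to([.648,-.085,.29],.0135))
E
```

```text
clock: 1.85
position: [0.6505, -0.0814, 0.3783]
tool_rot: [-1.567, 0.002, 0.015]
force: [-0.4, 1.1, 0.3]
grip_width: 0.0341
(array([-0.4, 89.2,  1.7]), np.float64(-0.003))
```

View pics/c1.png

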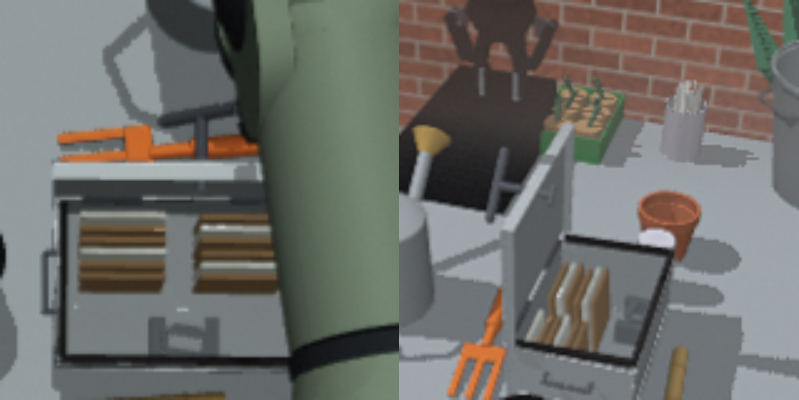

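The jaws straddle the handle's upper (right) arm at crop (490,80), with the bar at (500,180). Next I'll descend.

```bash
python3 -m crank '[{"hand":0.6,"dx":-0.4,"dy":20,"dz":-1,"yaw":0},{"hand":0.6,"dx":-0.4,"dy":40,"dz":-1,"yaw":0},{"hand":0.6,"dx":-0.4,"dy":60,"dz":-1,"yaw":0},{"hand":0.6,"dx":-0.4,"dy":75,"dz":-1,"yaw":0},{"hand":0.6,"dx":-0.4,"dy":90,"dz":-1,"yaw":0},{"hand":0.6,"dx":-0.4,"dy":100,"dz":-1,"yaw":0},{"hand":0.6,"dx":-0.4,"dy":109,"dz":-1,"yaw":0},{"hand":0.6,"dx":-0.4,"dy":109,"dz":-1,"yaw":0}]'
python3 - <<'E'
from h import *
for n in("side","top"): cv2.imwrite(f"pics/{n}2.png",bot.grab_frame(n)[:,:,::-1])
t=cv2.imread("pics/top2.png");s=cv2.imread("pics/side2.png")
cv2.imwrite("pics/c2.png",np.hstack([cv2.resize(t[110:250,310:450],(399,400)),cv2.resize(s[80:180,270:370],(400,400))]))
E
```

```text
clock: 2.62
position: [0.6471, -0.0899, 0.2699]
tool_rot: [-1.571, 0.002, 0.007]
force: [0.3, -1.1, -0.3]
grip_width: 0.0341
```

View pics/c2.png

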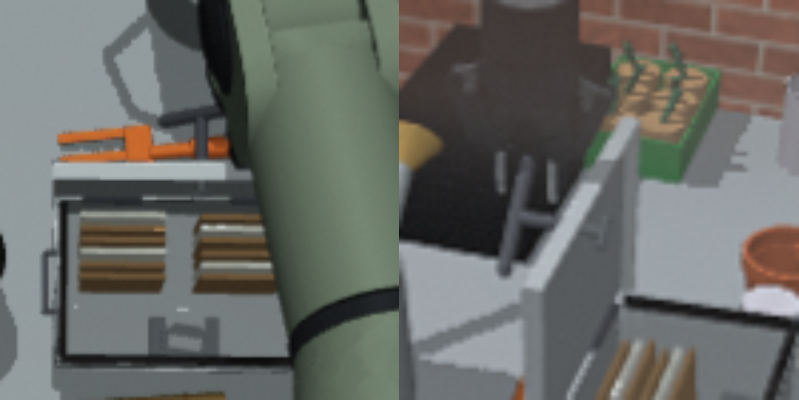

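Both pads (crop px (500,170) and (550,180)) have the bar's upper arm between them at (526,170). Closing gently.

```bash
python3 -m crank '[{"hand":0.8,"dx":0,"dy":0,"dz":4,"yaw":0},{"hand":1,"dx":0,"dy":0,"dz":4,"yaw":0},{"hand":1,"dx":0,"dy":0,"dz":4,"yaw":0},{"hand":1,"dx":0,"dy":0,"dz":4,"yaw":0},{"hand":1,"dx":0,"dy":0,"dz":4,"yaw":0},{"hand":1,"dx":0,"dy":0,"dz":4,"yaw":0}]' 40
python3 -c "
from h import *
s=bot.observe();print(s['position'],s['moment'])"
```

```text
clock: 3.22
position: [0.6483, -0.0847, 0.272]
tool_rot: [-1.57, -0.001, 0.008]
force: [1.4, 3.1, 6.6]
grip_width: 0.0117
[ 0.6482632  -0.08465011  0.27195551] [ 0.82894525 -0.05386548  0.07637755]
```

```bash
python3 -m crank '[{"hand":1,"dx":0,"dy":1,"dz":-1.2,"yaw":0},{"hand":1,"dx":0,"dy":3,"dz":-3,"yaw":0},{"hand":1,"dx":0,"dy":5.6,"dz":-5,"yaw":0},{"hand":1,"dx":0,"dy":8.5,"dz":-6.7,"yaw":0},{"hand":1,"dx":0,"dy":11.3,"dz":-8,"yaw":0},{"hand":1,"dx":0,"dy":14,"dz":-9,"yaw":0},{"hand":1,"dx":0,"dy":16,"dz":-9.6,"yaw":0},{"hand":1,"dx":0,"dy":18,"dz":-10,"yaw":0},{"hand":1,"dx":0,"dy":19,"dz":-10.2,"yaw":0},{"hand":1,"dx":0,"dy":19,"dz":-10.2,"yaw":0},{"hand":1,"dx":0,"dy":19,"dz":-10.2,"yaw":0}]'
python3 - <<'E'
from h import *
for n in("side","top"): cv2.imwrite(f"pics/{n}3.png",bot.grab_frame(n)[:,:,::-1])
t=cv2.imread("pics/top3.png");s=cv2.imread("pics/side3.png")
cv2.imwrite("pics/c3.png",np.hstack([cv2.resize(t[110:210,340:440],(399,400)),cv2.resize(s[80:180,270:370],(400,400))]))
E
```

```text
clock: 4.13
position: [0.6489, -0.0957, 0.2533]
tool_rot: [-1.571, -0.003, 0.008]
force: [3.3, -0.0, 8.0]
grip_width: 0.0117
```

View pics/c3.png

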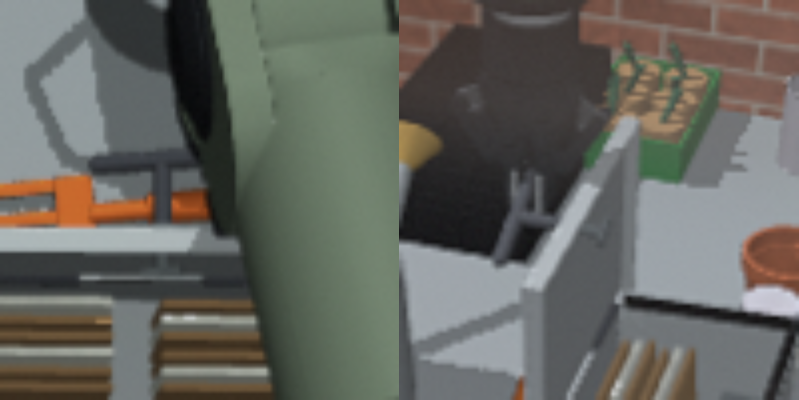

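```bash
cat >> h.py <<'E'
B=np.array([.594,0,.122])
def pose(a,th=.15,r=.16,ph=.3456):
    return np.array([.594-r*np.cos(a+ph),-.0957-.0135*(.0549+r*np.cos(a+ph)),.122+r*np.sin(a+ph)-.019]), .0135-np.arctan(np.tan(th)*np.cos(a))
def rows(a0,seq,cmd_yaw=None):
    p0,y0=pose(a0); yaw=bot.observe()['tool_rot'][2] if cmd_yaw is None else cmd_yaw
    R=(Ro.from_euler('xyz',[-np.pi/2,0,yaw])).as_matrix()
    for a in seq:
        p,y=pose(a);d=R.T@(p-p0)*1000;print(round(a,3),'dx %.1f dy %.1f dz %.1f yaw %.3f'%(*d,y0-y))
def ang():
    s=bot.observe();p=s['position'];return np.pi-np.arctan2(p[2]+.019-.122,p[0]-.594)-.3456, np.hypot(p[2]+.019-.122,p[0]-.594), s
E
python3 - <<'E'
from h import *
print(ang()[:2])
rows(1.575,[1.565,1.545,1.515]+[1.515-.035*i for i in range(1,10)])
E
```

```text
(np.float64(1.575205996140245), np.float64(0.15999330633947523))
1.565 dx -1.5 dy -0.5 dz -0.0 yaw 0.002
1.545 dx -4.5 dy -1.6 dz -0.0 yaw 0.005
1.515 dx -9.1 dy -3.0 dz -0.1 yaw 0.009
1.48 dx -14.5 dy -4.5 dz -0.1 yaw 0.014
1.445 dx -19.9 dy -5.8 dz -0.1 yaw 0.020
1.41 dx -25.4 dy -7.0 dz -0.2 yaw 0.025
1.375 dx -31.0 dy -7.9 dz -0.2 yaw 0.030
1.34 dx -36.5 dy -8.6 dz -0.2 yaw 0.035
1.305 dx -42.1 dy -9.2 dz -0.3 yaw 0.040
1.27 dx -47.7 dy -9.5 dz -0.3 yaw 0.045
1.235 dx -53.3 dy -9.7 dz -0.3 yaw 0.050
1.2 dx -58.9 dy -9.6 dz -0.4 yaw 0.055
```

```bash
python3 -m crank '[{"hand":1,"dx":-1.5,"dy":-0.5,"dz":0,"yaw":0.002},{"hand":1,"dx":-4.5,"dy":-1.6,"dz":0,"yaw":0.005},{"hand":1,"dx":-9.1,"dy":-3,"dz":-0.1,"yaw":0.009},{"hand":1,"dx":-14.5,"dy":-4.5,"dz":-0.1,"yaw":0.014},{"hand":1,"dx":-19.9,"dy":-5.8,"dz":-0.1,"yaw":0.02},{"hand":1,"dx":-25.4,"dy":-7,"dz":-0.2,"yaw":0.025},{"hand":1,"dx":-31,"dy":-7.9,"dz":-0.2,"yaw":0.03},{"hand":1,"dx":-36.5,"dy":-8.6,"dz":-0.2,"yaw":0.035},{"hand":1,"dx":-42.1,"dy":-9.2,"dz":-0.3,"yaw":0.04},{"hand":1,"dx":-47.7,"dy":-9.5,"dz":-0.3,"yaw":0.045},{"hand":1,"dx":-53.3,"dy":-9.7,"dz":-0.3,"yaw":0.05},{"hand":1,"dx":-58.9,"dy":-9.6,"dz":-0.4,"yaw":0.055}]' 50
python3 - <<'E'
from h import *
print(ang()[:2])
rows(1.2,[1.2-.04*i for i in range(1,13)])
E
```

```text
clock: 5.23
position: [0.5888, -0.0962, 0.2621]
tool_rot: [-1.571, -0.0, -0.048]
force: [2.0, 1.8, 4.7]
grip_width: 0.011
(np.float64(1.1922180092397259), np.float64(0.15921494812688974))
1.16 dx -6.4 dy 0.3 dz -0.4 yaw 0.006
1.12 dx -12.7 dy 0.8 dz -0.8 yaw 0.011
1.08 dx -19.1 dy 1.6 dz -1.2 yaw 0.016
1.04 dx -25.4 dy 2.7 dz -1.6 yaw 0.022
1.0 dx -31.6 dy 4.0 dz -1.9 yaw 0.027
0.96 dx -37.8 dy 5.5 dz -2.3 yaw 0.032
0.92 dx -44.0 dy 7.3 dz -2.7 yaw 0.037
0.88 dx -50.0 dy 9.4 dz -3.1 yaw 0.041
0.84 dx -56.0 dy 11.7 dz -3.4 yaw 0.046
0.8 dx -61.9 dy 14.2 dz -3.8 yaw 0.050
0.76 dx -67.6 dy 17.0 dz -4.1 yaw 0.054
0.72 dx -73.3 dy 19.9 dz -4.5 yaw 0.058
```

```bash
python3 -m crank '[{"hand":1,"dx":-6.4,"dy":0.3,"dz":-0.4,"yaw":0.006},{"hand":1,"dx":-12.7,"dy":0.8,"dz":-0.8,"yaw":0.011},{"hand":1,"dx":-19.1,"dy":1.6,"dz":-1.2,"yaw":0.016},{"hand":1,"dx":-25.4,"dy":2.7,"dz":-1.6,"yaw":0.022},{"hand":1,"dx":-31.6,"dy":4,"dz":-1.9,"yaw":0.027},{"hand":1,"dx":-37.8,"dy":5.5,"dz":-2.3,"yaw":0.032},{"hand":1,"dx":-44,"dy":7.3,"dz":-2.7,"yaw":0.037},{"hand":1,"dx":-50,"dy":9.4,"dz":-3.1,"yaw":0.041},{"hand":1,"dx":-56,"dy":11.7,"dz":-3.4,"yaw":0.046},{"hand":1,"dx":-61.9,"dy":14.2,"dz":-3.8,"yaw":0.05},{"hand":1,"dx":-67.6,"dy":17,"dz":-4.1,"yaw":0.054},{"hand":1,"dx":-73.3,"dy":19.9,"dz":-4.5,"yaw":0.058}]' 50
python3 - <<'E'
from h import *
print(ang()[:2])
rows(.72,[.72-.04*i for i in range(1,13)])
E
```

```text
clock: 6.23
position: [0.5149, -0.0976, 0.2417]
tool_rot: [-1.571, 0.0, -0.106]
force: [1.0, -4.0, 0.4]
grip_width: 0.0115
(np.float64(0.7069784105194455), np.float64(0.159667101471737))
0.68 dx -5.5 dy 3.2 dz -0.7 yaw 0.004
0.64 dx -10.9 dy 6.6 dz -1.3 yaw 0.007
0.6 dx -16.1 dy 10.3 dz -1.9 yaw 0.011
0.56 dx -21.2 dy 14.1 dz -2.5 yaw 0.014
0.52 dx -26.1 dy 18.2 dz -3.1 yaw 0.017
0.48 dx -30.8 dy 22.4 dz -3.7 yaw 0.020
0.44 dx -35.4 dy 26.9 dz -4.2 yaw 0.023
0.4 dx -39.8 dy 31.5 dz -4.8 yaw 0.025
0.36 dx -44.0 dy 36.3 dz -5.3 yaw 0.027
0.32 dx -48.1 dy 41.2 dz -5.8 yaw 0.029
0.28 dx -51.9 dy 46.3 dz -6.2 yaw 0.031
0.24 dx -55.5 dy 51.6 dz -6.6 yaw 0.033
```

```bash
python3 -m crank '[{"hand":1,"dx":-5.5,"dy":3.2,"dz":-0.7,"yaw":0.004},{"hand":1,"dx":-10.9,"dy":6.6,"dz":-1.3,"yaw":0.007},{"hand":1,"dx":-16.1,"dy":10.3,"dz":-1.9,"yaw":0.011},{"hand":1,"dx":-21.2,"dy":14.1,"dz":-2.5,"yaw":0.014},{"hand":1,"dx":-26.1,"dy":18.2,"dz":-3.1,"yaw":0.017},{"hand":1,"dx":-30.8,"dy":22.4,"dz":-3.7,"yaw":0.02},{"hand":1,"dx":-35.4,"dy":26.9,"dz":-4.2,"yaw":0.023},{"hand":1,"dx":-39.8,"dy":31.5,"dz":-4.8,"yaw":0.025},{"hand":1,"dx":-44,"dy":36.3,"dz":-5.3,"yaw":0.027},{"hand":1,"dx":-48.1,"dy":41.2,"dz":-5.8,"yaw":0.029},{"hand":1,"dx":-51.9,"dy":46.3,"dz":-6.2,"yaw":0.031},{"hand":1,"dx":-51.9,"dy":46.3,"dz":-6.2,"yaw":0.031}]' 50
python3 - <<'E'
from h import *
for n in("side","top"): cv2.imwrite(f"pics/{n}4.png",bot.grab_frame(n)[:,:,::-1])
t=cv2.imread("pics/top4.png");s=cv2.imread("pics/side4.png")
cv2.imwrite("pics/c4.png",np.hstack([cv2.resize(t[140:240,320:420],(399,400)),cv2.resize(s[90:220,280:410],(400,400))]))
print(ang())
rows(.28,[.24,.2,.17,.15,.13,.12])
E
```

```text
clock: 7.23
position: [0.4626, -0.098, 0.1948]
tool_rot: [-1.571, 0.001, -0.136]
force: [3.1, -3.8, -5.8]
grip_width: 0.0114
(np.float64(0.2699387704994277), np.float64(0.1602412847554604), {'clock': 7.3333, 'qpos': array([ 0.4275313 ,  0.35649096, -0.42929806,  2.00802561,  0.20023202,
        0.81769955, -0.25156108]), 'qd': array([ 0.00105733, -0.00365203, -0.00108944, -0.00940109, -0.00027611,
        0.01008809,  0.00051891]), 'joint_efforts': array([ -1.76266775, -69.75814104,  -5.81560448, -30.63840151,
        -0.33574873,   0.30668875,   0.28876324]), 'position': array([ 0.463169  , -0.09793992,  0.19552308]), 'tool_rot': array([-1.57070697e+00,  5.56213308e-04, -1.35849401e-01]), 'force': array([ 1.62897561, -3.46138432, -5.16710085]), 'moment': array([-0.46904021, -0.48718355, -0.31268682]), 'grip_width': 0.011300714372254998})
0.24 dx -3.6 dy 5.3 dz -0.5 yaw 0.002
0.2 dx -7.0 dy 10.7 dz -1.1 yaw 0.003
0.17 dx -9.4 dy 14.8 dz -1.4 yaw 0.004
0.15 dx -10.9 dy 17.6 dz -1.6 yaw 0.004
0.13 dx -12.4 dy 20.4 dz -1.9 yaw 0.005
0.12 dx -13.1 dy 21.9 dz -2.0 yaw 0.005
```

View pics/c4.png

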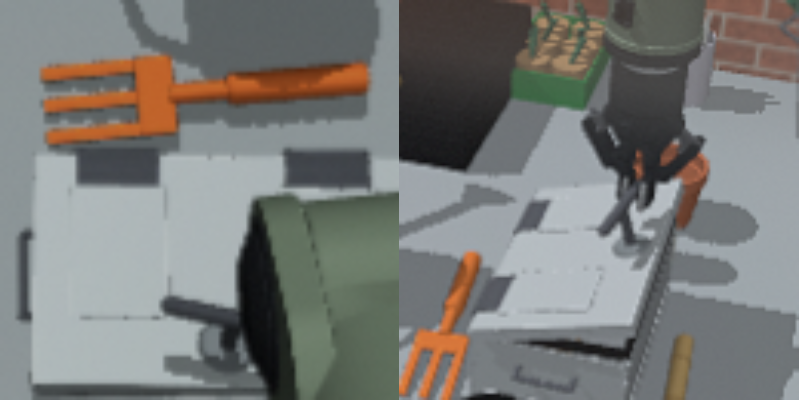

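```bash
python3 - <<'E'
from h import *
t=cv2.imread("pics/top4.png")
cv2.imwrite("pics/c5.png",cv2.resize(t[205:235,355:395],(800,600),interpolation=cv2.INTER_CUBIC))
a=.27;R=Ro.from_euler('z',.0135).as_matrix();hx=np.array([.5935,-.0635,.122])
er=np.array([-np.cos(a),0,np.sin(a)]);n=np.array([np.sin(a),0,np.cos(a)])
for th in (.1,.15,.2,.25,.3):
    P=[hx+R@(.145*er+.054*n+s*(np.array([0,-np.cos(th),0])+er*np.sin(th))) for s in(-.05,-.02)]
    q=proj('top',P);print(th,((q-[355,205]+.5)*20).round(),(q[1]-q[0])[1]/(q[1]-q[0])[0])
E
```

```text
0.1 [[119. 282.]
 [343. 304.]] 0.09725965233281121
0.15 [[120. 264.]
 [343. 297.]] 0.1447873008928764
0.2 [[123. 247.]
 [344. 290.]] 0.19286332439989892
0.25 [[127. 230.]
 [346. 283.]] 0.24174292521975937
0.3 [[132. 213.]
 [348. 276.]] 0.29169813805081085
```

View pics/c5.png

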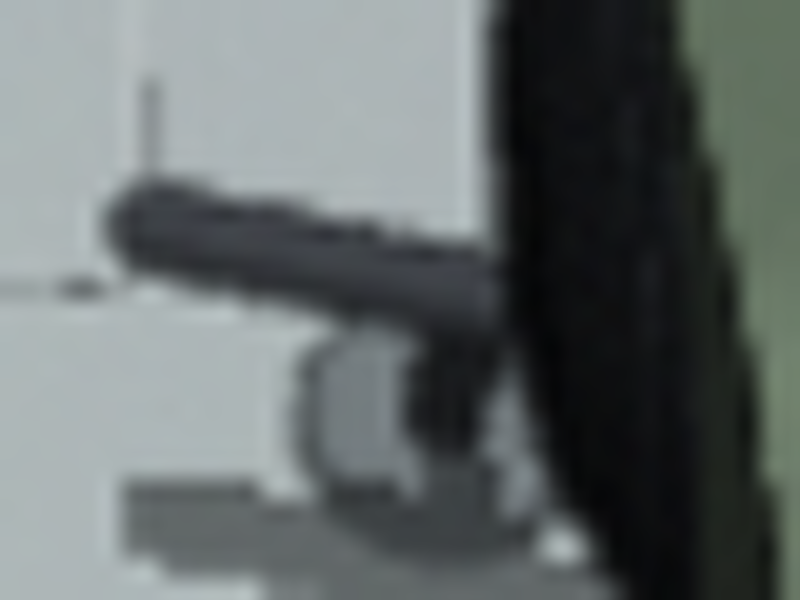

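The bar slope of 0.19 puts the handle at about 0.20 and the slot at about 0.155, so I'll correct by -0.04 while lowering to 0.13.

```bash
python3 -m crank '[{"hand":1,"dx":-3.3,"dy":5.3,"dz":-0.5,"yaw":-0.01},{"hand":1,"dx":-6.2,"dy":10.7,"dz":-1.1,"yaw":-0.02},{"hand":1,"dx":-8.4,"dy":14.8,"dz":-1.4,"yaw":-0.03},{"hand":1,"dx":-9.7,"dy":17.6,"dz":-1.6,"yaw":-0.035},{"hand":1,"dx":-11.1,"dy":20.4,"dz":-1.9,"yaw":-0.035},{"hand":1,"dx":-11.1,"dy":20.4,"dz":-1.9,"yaw":-0.035}]' 50
python3 - <<'E'
from h import *
print(ang()[:2],bot.observe()['force'])
rows(.13,[.11,.09,.08,.07,.06,.05,.04])
E
```

```text
clock: 7.83
position: [0.4517, -0.0983, 0.1748]
tool_rot: [-1.571, 0.001, -0.101]
force: [2.0, -4.0, -5.1]
grip_width: 0.0112
(np.float64(0.12156729168769698), np.float64(0.1593705056150535)) [ 2.04909036 -3.99911442 -5.06893242]
0.11 dx -1.4 dy 2.9 dz -0.2 yaw 0.000
0.09 dx -2.8 dy 5.7 dz -0.3 yaw 0.001
0.08 dx -3.5 dy 7.2 dz -0.4 yaw 0.001
0.07 dx -4.1 dy 8.7 dz -0.5 yaw 0.001
0.06 dx -4.7 dy 10.1 dz -0.5 yaw 0.001
0.05 dx -5.4 dy 11.6 dz -0.6 yaw 0.001
0.04 dx -6.0 dy 13.1 dz -0.7 yaw 0.001
```

```bash
python3 -m crank '[{"hand":1,"dx":-0.7,"dy":1.4,"dz":-0.1,"yaw":0},{"hand":1,"dx":-1.4,"dy":2.9,"dz":-0.2,"yaw":0},{"hand":1,"dx":-2.1,"dy":4.3,"dz":-0.2,"yaw":0},{"hand":1,"dx":-2.8,"dy":5.7,"dz":-0.3,"yaw":0},{"hand":1,"dx":-3.5,"dy":7.2,"dz":-0.4,"yaw":0},{"hand":1,"dx":-3.5,"dy":7.2,"dz":-0.4,"yaw":0}]' 50
python3 -c "
from h import *
print(ang()[:2],bot.observe()['force'])"
```

```text
clock: 8.33
position: [0.4485, -0.0984, 0.1678]
tool_rot: [-1.571, 0.0, -0.101]
force: [3.7, -2.9, -6.8]
grip_width: 0.0114
(np.float64(0.07337176148496483), np.float64(0.15931832730812992)) [ 3.67254875 -2.92516711 -6.83754089]
```

```bash
python3 -m crank '[{"hand":1,"dx":-0.3,"dy":0.7,"dz":0,"yaw":0},{"hand":1,"dx":-0.6,"dy":1.4,"dz":0,"yaw":0},{"hand":1,"dx":-0.6,"dy":1.4,"dz":0,"yaw":0}]' 50
python3 -c "
from h import *
print(ang()[:2],bot.observe()['force'])"
```

```text
clock: 8.58
position: [0.4479, -0.0984, 0.1665]
tool_rot: [-1.571, 0.0, -0.101]
force: [3.5, -3.7, -6.7]
grip_width: 0.0113
(np.float64(0.06470498242526734), np.float64(0.15931530895517806)) [ 3.52729459 -3.71146172 -6.69911933]
```

```bash
python3 -m crank '[{"hand":1,"dx":-0.3,"dy":0.7,"dz":0,"yaw":0},{"hand":1,"dx":-0.6,"dy":1.4,"dz":0,"yaw":0},{"hand":1,"dx":-0.6,"dy":1.4,"dz":0,"yaw":0}]' 50
python3 -c "
from h import *
print(ang()[:2],bot.observe()['force'])"
```

```text
clock: 8.83
position: [0.4473, -0.0984, 0.1652]
tool_rot: [-1.571, 0.0, -0.101]
force: [2.4, -4.7, -5.8]
grip_width: 0.0117
(np.float64(0.05536619253503361), np.float64(0.15933611432961423)) [ 2.36370163 -4.71064717 -5.81876327]
```

```bash
python3 -m crank '[{"hand":1,"dx":-0.3,"dy":0.7,"dz":0,"yaw":0},{"hand":1,"dx":-0.6,"dy":1.4,"dz":0,"yaw":0},{"hand":1,"dx":-0.9,"dy":2.1,"dz":0,"yaw":0},{"hand":1,"dx":-0.9,"dy":2.1,"dz":0,"yaw":0}]' 50
python3 -c "
from h import *
print(ang()[:2],bot.observe()['force'])"
```

```text
clock: 9.17
position: [0.4464, -0.0984, 0.1631]
tool_rot: [-1.571, -0.0, -0.101]
force: [2.8, -5.6, -5.8]
grip_width: 0.0109
(np.float64(0.041356443866068404), np.float64(0.1593497353534813)) [ 2.84863815 -5.61960642 -5.83985941]
```

```bash
python3 -m crank '[{"hand":1,"dx":-0.3,"dy":0.7,"dz":0,"yaw":0},{"hand":1,"dx":-0.6,"dy":1.4,"dz":0,"yaw":0},{"hand":1,"dx":-0.9,"dy":2.1,"dz":0,"yaw":0},{"hand":1,"dx":-0.9,"dy":2.1,"dz":0,"yaw":0}]' 50
python3 -c "
from h import *
print(ang()[:2],bot.observe()['force'])"
```

```text
clock: 9.5
position: [0.4456, -0.0984, 0.1611]
tool_rot: [-1.571, -0.0, -0.101]
force: [2.6, -6.6, -4.9]
grip_width: 0.0109
(np.float64(0.027525999371218135), np.float64(0.15933107429651175)) [ 2.62151168 -6.5935003  -4.89432471]
```

```bash
python3 -m crank '[{"hand":1,"dx":-0.3,"dy":0.7,"dz":0.2,"yaw":0},{"hand":1,"dx":-0.6,"dy":1.4,"dz":0.4,"yaw":0},{"hand":1,"dx":-0.9,"dy":2.1,"dz":0.6,"yaw":0},{"hand":1,"dx":-0.9,"dy":2.1,"dz":0.6,"yaw":0}]' 50
python3 -c "
from h import *
print(ang()[:2],bot.observe()['force'])"
```

```text
clock: 9.83
position: [0.4448, -0.0983, 0.1591]
tool_rot: [-1.572, -0.0, -0.102]
force: [2.8, -9.3, -2.3]
grip_width: 0.0116
(np.float64(0.01379607288217477), np.float64(0.15943289080501485)) [ 2.8103158  -9.25758583 -2.26381221]
```

```bash
python3 -m crank '[{"hand":1,"dx":-0.3,"dy":0.7,"dz":0.2,"yaw":0},{"hand":1,"dx":-0.6,"dy":1.4,"dz":0.4,"yaw":0},{"hand":1,"dx":-0.6,"dy":1.4,"dz":0.4,"yaw":0}]' 50
python3 -c "
from h import *
print(ang()[:2],bot.observe()['force'])"
```

```text
clock: 10.08
position: [0.4443, -0.0982, 0.1578]
tool_rot: [-1.572, -0.001, -0.102]
force: [3.6, -13.0, 0.2]
grip_width: 0.0114
(np.float64(0.0051987365018396625), np.float64(0.15943307166702397)) [  3.63026665 -12.9564413    0.2204305 ]
```

The lid is compressing its seal softly (estimated angle about 0.005), so the lug has gone through the slot. I'll release, let the lid settle on the seal, and slide along the bar to re-grip at its middle for a pure turn.

```bash
python3 -m crank '[{"hand":1,"dx":0.3,"dy":-1.5,"dz":-0.6,"yaw":0},{"hand":1,"dx":0.6,"dy":-3,"dz":-1,"yaw":0},{"hand":0.9,"dx":0.6,"dy":-4,"dz":-1,"yaw":0},{"hand":0.75,"dx":0.6,"dy":-4,"dz":-1,"yaw":0},{"hand":0.65,"dx":0.6,"dy":-4,"dz":-1,"yaw":0},{"hand":0.65,"dx":0.6,"dy":-4,"dz":-1,"yaw":0},{"hand":0.65,"dx":0.6,"dy":-4,"dz":-1,"yaw":0}]' 50
python3 - <<'E'
from h import *
s=bot.observe();print(s['position'],s['force'],s['grip_width'])
for n in("side","top"): cv2.imwrite(f"pics/{n}6.png",bot.grab_frame(n)[:,:,::-1])
t=cv2.imread("pics/top6.png");s=cv2.imread("pics/side6.png")
cv2.imwrite("pics/c6.png",np.hstack([cv2.resize(t[200:240,350:390],(399,400)),cv2.resize(s[110:220,290:400],(400,400))]))
print(to([.4487,-.0655,.159],-.102))
E
```

```text
clock: 10.67
position: [0.4444, -0.0979, 0.1615]
tool_rot: [-1.571, 0.0, -0.101]
force: [-0.3, -0.1, 0.0]
grip_width: 0.0301
[ 0.44443889 -0.09785318  0.1615419 ] [-0.27074232 -0.07349011  0.04589708] 0.030078773188725767
(array([ 0.9,  2.6, 32.7]), np.float64(0.001))
```

View pics/c6.png

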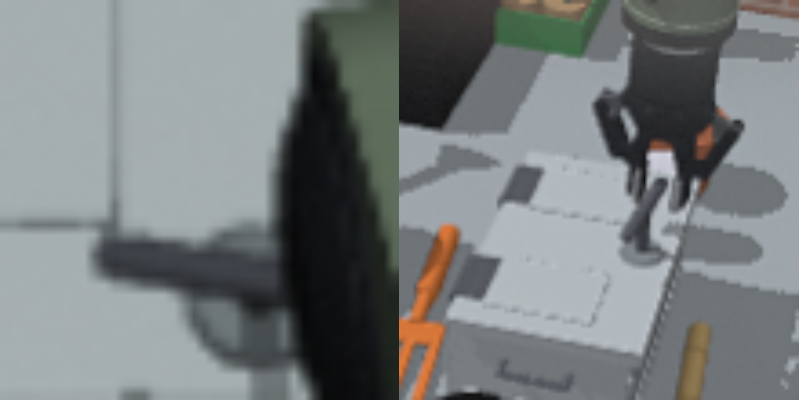

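The lid is lying flat on the bin with the jaws open either side of the bar (crop px (635,180) and (685,180)). Next, slide to the middle and grip.

```bash
python3 -m crank '[{"hand":0.65,"dx":0.2,"dy":0,"dz":6,"yaw":0},{"hand":0.65,"dx":0.4,"dy":0,"dz":14,"yaw":0},{"hand":0.65,"dx":0.6,"dy":0,"dz":22,"yaw":0},{"hand":0.65,"dx":0.9,"dy":0,"dz":28,"yaw":0},{"hand":0.65,"dx":0.9,"dy":0,"dz":32.5,"yaw":0},{"hand":0.65,"dx":0.9,"dy":0,"dz":32.5,"yaw":0}]' 60
python3 -m crank '[{"hand":0.8,"dx":0,"dy":0,"dz":0,"yaw":0},{"hand":1,"dx":0,"dy":0,"dz":0,"yaw":0},{"hand":1,"dx":0,"dy":0,"dz":0,"yaw":0},{"hand":1,"dx":0,"dy":0,"dz":0,"yaw":0},{"hand":1,"dx":0,"dy":0,"dz":0,"yaw":0}]' 60
python3 -c "
from h import *
s=bot.observe();print(s['position'],s['force'],s['moment'],to([.4487,-.0655,.159],-.102))"
```

```text
clock: 11.27
position: [0.449, -0.0646, 0.1616]
tool_rot: [-1.57, -0.0, -0.099]
force: [0.3, 0.2, 0.2]
grip_width: 0.0299
clock: 11.68
position: [0.4487, -0.0659, 0.1616]
tool_rot: [-1.571, 0.0, -0.101]
force: [-0.8, 2.3, 0.2]
grip_width: 0.0111
[ 0.44869333 -0.06588999  0.16157423] [-0.79060979  2.27201416  0.22340684] [ 0.58452332  0.35113315 -0.075372  ] (array([-0. ,  2.6,  0.4]), np.float64(0.001))
```

```bash
python3 -m crank '[{"hand":1,"dx":0,"dy":1,"dz":0,"yaw":0},{"hand":1,"dx":0,"dy":2,"dz":0,"yaw":0},{"hand":1,"dx":0,"dy":3,"dz":0,"yaw":0},{"hand":1,"dx":0,"dy":3,"dz":0,"yaw":0}]' 60
python3 -m crank '[{"hand":1,"dx":0,"dy":0.5,"dz":0,"yaw":0},{"hand":1,"dx":0,"dy":1,"dz":0,"yaw":0},{"hand":1,"dx":0,"dy":1,"dz":0,"yaw":0}]' 60
python3 -m crank '[{"hand":1,"dx":0,"dy":0.5,"dz":0,"yaw":0},{"hand":1,"dx":0,"dy":1,"dz":0,"yaw":0},{"hand":1,"dx":0,"dy":1,"dz":0,"yaw":0}]' 60
```

```text
clock: 12.02
position: [0.4478, -0.0659, 0.1584]
tool_rot: [-1.571, 0.002, -0.101]
force: [-9.1, 1.6, 9.6]
grip_width: 0.0112
clock: 12.27
position: [0.4476, -0.0659, 0.1575]
tool_rot: [-1.571, 0.002, -0.101]
force: [-12.1, 3.4, 11.9]
grip_width: 0.0106
clock: 12.52
position: [0.4474, -0.066, 0.1568]
tool_rot: [-1.572, 0.003, -0.101]
force: [-14.4, 3.6, 22.7]
grip_width: 0.0111
```

The force turns stiff at 22.7 N with the bar at z 0.1758, which means the lid is at 0. I'll relieve the side load and start turning clockwise.

```bash
python3 -m crank '[{"hand":1,"dx":-1.5,"dy":-0.3,"dz":0,"yaw":0},{"hand":1,"dx":-1.5,"dy":-0.3,"dz":0,"yaw":0.03},{"hand":1,"dx":-1.5,"dy":-0.3,"dz":0,"yaw":0.08},{"hand":1,"dx":-1.5,"dy":-0.3,"dz":0,"yaw":0.14},{"hand":1,"dx":-1.5,"dy":-0.3,"dz":0,"yaw":0.2},{"hand":1,"dx":-1.5,"dy":-0.3,"dz":0,"yaw":0.25},{"hand":1,"dx":-1.5,"dy":-0.3,"dz":0,"yaw":0.25}]' 60
python3 -c "
from h import *
s=bot.observe();print(s['position'],s['force'],s['moment'])"
```

```text
clock: 13.1
position: [0.446, -0.0656, 0.1569]
tool_rot: [-1.572, 0.002, -0.354]
force: [-13.2, 3.4, 15.3]
grip_width: 0.0113
[ 0.44601303 -0.06563256  0.15692349] [-13.21121605   3.37999286  15.31095058] [ 0.68411892  2.44778968 -0.00618592]
```

```bash
python3 -m crank '[{"hand":1,"dx":-1,"dy":0,"dz":-0.4,"yaw":0.06},{"hand":1,"dx":-1.4,"dy":0,"dz":-0.5,"yaw":0.12},{"hand":1,"dx":-1.4,"dy":0,"dz":-0.5,"yaw":0.18},{"hand":1,"dx":-1.4,"dy":0,"dz":-0.5,"yaw":0.24},{"hand":1,"dx":-1.4,"dy":0,"dz":-0.5,"yaw":0.3},{"hand":1,"dx":-1.4,"dy":0,"dz":-0.5,"yaw":0.3}]' 60
python3 - <<'E'
from h import *
s=bot.observe();print(s['position'],s['force'],s['moment'])
for n in("side","top"): cv2.imwrite(f"pics/{n}7.png",bot.grab_frame(n)[:,:,::-1])
t=cv2.imread("pics/top7.png");s=cv2.imread("pics/side7.png")
cv2.imwrite("pics/c7.png",np.hstack([cv2.resize(t[180:260,320:400],(399,400)),cv2.resize(s[110:220,290:400],(400,400))]))
E
```

```text
clock: 13.6
position: [0.4446, -0.065, 0.1569]
tool_rot: [-1.572, 0.002, -0.655]
force: [-13.4, 8.5, 14.7]
grip_width: 0.0113
[ 0.44458309 -0.06498068  0.15693077] [-13.40874987   8.50373638  14.74229751] [ 1.61791147  2.43731102 -0.00340946]
```

View pics/c7.png

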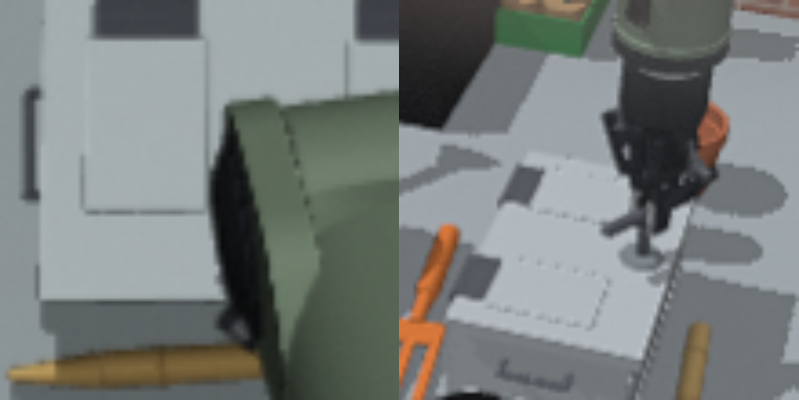

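```bash
python3 -m crank '[{"hand":1,"dx":0,"dy":0,"dz":0,"yaw":0.06},{"hand":1,"dx":0,"dy":0,"dz":0,"yaw":0.12},{"hand":1,"dx":0,"dy":0,"dz":0,"yaw":0.18},{"hand":1,"dx":0,"dy":0,"dz":0,"yaw":0.24},{"hand":1,"dx":0,"dy":0,"dz":0,"yaw":0.3},{"hand":1,"dx":0,"dy":0,"dz":0,"yaw":0.3}]' 60
python3 -c "
from h import *
s=bot.observe();print(s['position'],s['force'],s['moment'],s['qpos'])"
```

```text
clock: 14.2
position: [0.4435, -0.064, 0.1568]
tool_rot: [-1.574, 0.004, -0.954]
force: [-21.3, 15.4, 22.3]
grip_width: 0.0108
[ 0.44354385 -0.06404119  0.15678919] [-21.26560672  15.39588648  22.33644291] [3.30562325 4.0665836  0.00691786] [ 0.19207686  0.36576553 -0.22300109  2.10890692  0.12339285  0.683637
 -1.06657297]
```

Side load is building up along the jaw axis. The lug is already under the keeper, so I'll let go to relax, then re-grip centred.

```bash
python3 -m crank '[{"hand":0.8,"dx":0,"dy":-0.5,"dz":0,"yaw":0},{"hand":0.65,"dx":0,"dy":-1,"dz":0,"yaw":0},{"hand":0.65,"dx":0,"dy":-1,"dz":0,"yaw":0},{"hand":0.65,"dx":0,"dy":-1,"dz":0,"yaw":0}]' 60
python3 - <<'E'
from h import *
s=bot.observe();print(s['position'],s['force'],s['moment'],s['tool_rot'],s['grip_width'])
for n in("side","top"): cv2.imwrite(f"pics/{n}8.png",bot.grab_frame(n)[:,:,::-1])
t=cv2.imread("pics/top8.png");s=cv2.imread("pics/side8.png")
cv2.imwrite("pics/c8.png",np.hstack([cv2.resize(t[180:260,320:400],(399,400)),cv2.resize(s[130:190,320:380],(400,400))]))
E
```

```text
clock: 14.53
position: [0.4461, -0.0659, 0.1579]
tool_rot: [-1.571, -0.0, -0.951]
force: [-0.6, -0.1, 0.7]
grip_width: 0.0297
[ 0.4460763  -0.0659416   0.15792789] [-0.60775526 -0.14916852  0.67612908] [ 0.00300135 -0.01933698 -0.00254659] [-1.57053323e+00 -4.08764824e-04 -9.51357775e-01] 0.029726066120250298
```

View pics/c8.png

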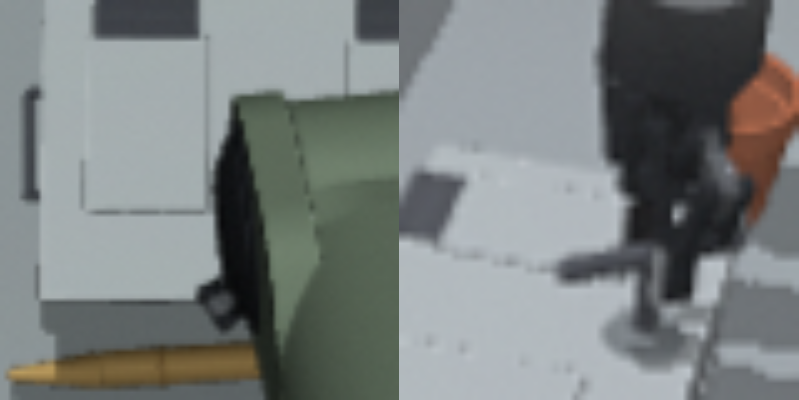

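```bash
python3 - <<'E'
from h import *
s=lambda x,y:(320+(x-399)*.15-.43,130+y*.15-.43)
for p in [(644,338),(640,335)]: print('boss',onz('side',s(*p),.128))
print('stem/bar',onz('side',s(648,262),.176),'left end',onz('side',s(568,272),.176))
P=np.array([.4461,-.0659,.176]);print(proj('side',P),'->crop',(proj('side',P)-[319.57,129.57])/.15+[399,0])
for th in (.8,.9,.97,1.05):
  for ax in ([.4485,-.0655],[.445,-.063]):
    L=np.array([*ax,.176])+.05*np.array([np.sin(th-.0135),np.cos(th-.0135),0])
    q=proj('side',[[*ax,.176],L,[*ax,.128]]);print(th,ax,((q-[319.57,129.57])/.15+[399,0]).round(),proj('top',L).round(1))
E
```

```text
boss [ 0.44625023 -0.05823516  0.128     ]
boss [ 0.44868166 -0.05995787  0.128     ]
stem/bar [ 0.44833373 -0.05634826  0.176     ] left end [ 0.4833901  -0.03581251  0.176     ]
[[358.2217861  167.34340845]] ->crop [[656.67857397 251.82272302]]
0.8 [0.4485, -0.0655] [[652. 251.]
 [564. 278.]
 [643. 329.]] [[365.  215.3]]
0.8 [0.445, -0.063] [[658. 256.]
 [570. 283.]
 [649. 333.]] [[364.1 216.6]]
0.9 [0.4485, -0.0655] [[652. 251.]
 [559. 273.]
 [643. 329.]] [[366.4 214.1]]
0.9 [0.445, -0.063] [[658. 256.]
 [565. 277.]
 [649. 333.]] [[365.4 215.4]]
0.97 [0.4485, -0.0655] [[652. 251.]
 [556. 269.]
 [643. 329.]] [[367.4 213.4]]
0.97 [0.445, -0.063] [[658. 256.]
 [562. 273.]
 [649. 333.]] [[366.5 214.6]]
1.05 [0.4485, -0.0655] [[652. 251.]
 [554. 264.]
 [643. 329.]] [[368.6 212.6]]
1.05 [0.445, -0.063] [[658. 256.]
 [560. 268.]
 [649. 333.]] [[367.7 213.9]]
```

```bash
python3 - <<'E'
import cv2
s=cv2.imread("pics/side8.png")
cv2.imwrite("pics/c9.png",cv2.resize(s[150:190,335:385],(750,600),interpolation=cv2.INTER_CUBIC))
E
```

```text
(no output)
```

View pics/c9.png

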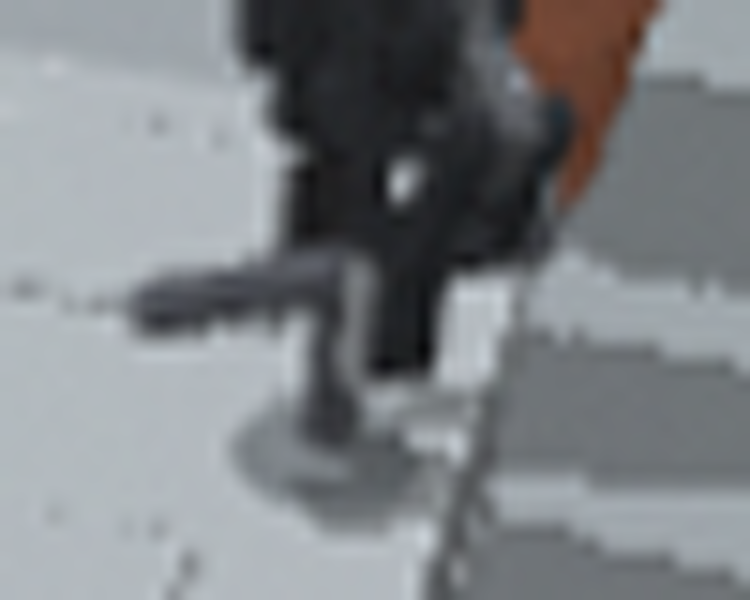

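```bash
python3 -m crank '[{"hand":0.65,"dx":-1.5,"dy":0,"dz":0,"yaw":0},{"hand":0.65,"dx":-3,"dy":0,"dz":0,"yaw":0},{"hand":0.8,"dx":-3,"dy":0,"dz":0,"yaw":0},{"hand":1,"dx":-3,"dy":0,"dz":0,"yaw":0},{"hand":1,"dx":-3,"dy":0,"dz":0,"yaw":0},{"hand":1,"dx":-3,"dy":0,"dz":0,"yaw":0},{"hand":1,"dx":-3,"dy":0.5,"dz":0,"yaw":0},{"hand":1,"dx":-3,"dy":0.5,"dz":0,"yaw":0}]' 60
```

```text
clock: 15.3
position: [0.4441, -0.0633, 0.1575]
tool_rot: [-1.571, -0.0, -0.951]
force: [-1.7, -1.2, 5.7]
grip_width: 0.0112
```

The side load is now nearly gone. Press a little more, then finish the turn.

```bash
python3 -m crank '[{"hand":1,"dx":0,"dy":0.5,"dz":0,"yaw":0},{"hand":1,"dx":0,"dy":0.9,"dz":0,"yaw":0},{"hand":1,"dx":0,"dy":0.9,"dz":0,"yaw":0.05},{"hand":1,"dx":0,"dy":0.9,"dz":0,"yaw":0.1},{"hand":1,"dx":0,"dy":0.9,"dz":0,"yaw":0.15},{"hand":1,"dx":0,"dy":0.9,"dz":0,"yaw":0.15}]' 60
python3 -c "
from h import *
s=bot.observe();print(s['position'],s['force'],s['moment'])"
python3 -m crank '[{"hand":1,"dx":0,"dy":0,"dz":0,"yaw":0.04},{"hand":1,"dx":0,"dy":0,"dz":0,"yaw":0.08},{"hand":1,"dx":0,"dy":0,"dz":0,"yaw":0.11},{"hand":1,"dx":0,"dy":0,"dz":0,"yaw":0.11}]' 60
python3 -c "
from h import *
s=bot.observe();print(s['position'],s['force'],s['moment'])"
```

```text
clock: 15.8
position: [0.4434, -0.0627, 0.1566]
tool_rot: [-1.572, 0.001, -1.104]
force: [-6.7, 3.5, 11.5]
grip_width: 0.0108
[ 0.4434179  -0.06272821  0.15657973] [-6.72116061  3.49372331 11.53263676] [ 0.74163683  1.33795967 -0.03045994]
clock: 16.13
position: [0.4432, -0.0624, 0.1565]
tool_rot: [-1.572, 0.001, -1.212]
force: [-8.4, 6.6, 11.4]
grip_width: 0.0111
[ 0.44322481 -0.06235887  0.15653655] [-8.41150745  6.62968278 11.42594626] [1.41785069 1.71945507 0.00531188]
```

```bash
python3 -m crank '[{"hand":1,"dx":0,"dy":0,"dz":0,"yaw":0.03},{"hand":1,"dx":0,"dy":0,"dz":0,"yaw":0.06},{"hand":1,"dx":0,"dy":0,"dz":0,"yaw":0.08},{"hand":1,"dx":0,"dy":0,"dz":0,"yaw":0.08}]' 60
python3 -c "
from h import *
s=bot.observe();print(s['position'],s['force'],s['moment'])"
```

```text
clock: 16.47
position: [0.4431, -0.0621, 0.1565]
tool_rot: [-1.573, 0.001, -1.29]
force: [-9.2, 7.9, 12.2]
grip_width: 0.011
[ 0.4430965  -0.06211974  0.15645992] [-9.21832836  7.86570711 12.23463037] [1.64430199 1.87914533 0.86469092]
```

The moment about z jumped to 0.86 N m at yaw -1.29, so the handle is on its locked stop. Now relax, open and lift away.

```bash
python3 -m crank '[{"hand":1,"dx":0,"dy":-0.5,"dz":0,"yaw":-0.03},{"hand":0.9,"dx":0,"dy":-1,"dz":0,"yaw":-0.03},{"hand":0.75,"dx":0,"dy":-1,"dz":0,"yaw":-0.03},{"hand":0.6,"dx":0,"dy":-1,"dz":0,"yaw":-0.03},{"hand":0.6,"dx":0,"dy":-1,"dz":0,"yaw":-0.03},{"hand":0.6,"dx":0,"dy":-10,"dz":0,"yaw":-0.03},{"hand":0.6,"dx":0,"dy":-25,"dz":0,"yaw":-0.03},{"hand":0.6,"dx":0,"dy":-50,"dz":0,"yaw":-0.03},{"hand":0.6,"dx":0,"dy":-80,"dz":0,"yaw":-0.03},{"hand":0.6,"dx":0,"dy":-110,"dz":0,"yaw":-0.03},{"hand":0.6,"dx":0,"dy":-140,"dz":0,"yaw":-0.03},{"hand":0.6,"dx":0,"dy":-160,"dz":0,"yaw":-0.03}]' 60
python3 -c "
from h import *
print(to([.40,-.33,.33],-1.26))"
```

```text
clock: 17.47
position: [0.4444, -0.0633, 0.3199]
tool_rot: [-1.568, -0.001, -1.261]
force: [0.3, -0.1, -0.7]
grip_width: 0.0341
(array([ 240.5,  -10.2, -123.5]), np.float64(-0.001))
```

```bash
python3 -m crank '[{"hand":0.6,"dx":25,"dy":-5,"dz":-12,"yaw":0},{"hand":0.6,"dx":55,"dy":-10,"dz":-28,"yaw":0},{"hand":0.6,"dx":85,"dy":-10,"dz":-44,"yaw":0},{"hand":0.6,"dx":115,"dy":-10,"dz":-60,"yaw":0},{"hand":0.6,"dx":145,"dy":-10,"dz":-75,"yaw":0},{"hand":0.6,"dx":175,"dy":-10,"dz":-90,"yaw":0},{"hand":0.6,"dx":205,"dy":-10,"dz":-105,"yaw":0},{"hand":0.6,"dx":240,"dy":-10,"dz":-123,"yaw":0},{"hand":0.6,"dx":240,"dy":-10,"dz":-123,"yaw":0},{"hand":0.6,"dx":240,"dy":-10,"dz":-123,"yaw":0}]'
python3 - <<'E'
from h import *
for n in("side","top"): cv2.imwrite(f"pics/{n}9.png",bot.grab_frame(n)[:,:,::-1])
t=cv2.imread("pics/top9.png");s=cv2.imread("pics/side9.png")
cv2.imwrite("pics/c10.png",np.hstack([cv2.resize(t[140:270,300:430],(399,400)),cv2.resize(s[120:240,280:400],(400,400))]))
E
```

```text
clock: 18.3
position: [0.3992, -0.3309, 0.3268]
tool_rot: [-1.571, 0.0, -1.264]
force: [1.1, 0.2, 0.2]
grip_width: 0.0336
```

View pics/c10.png

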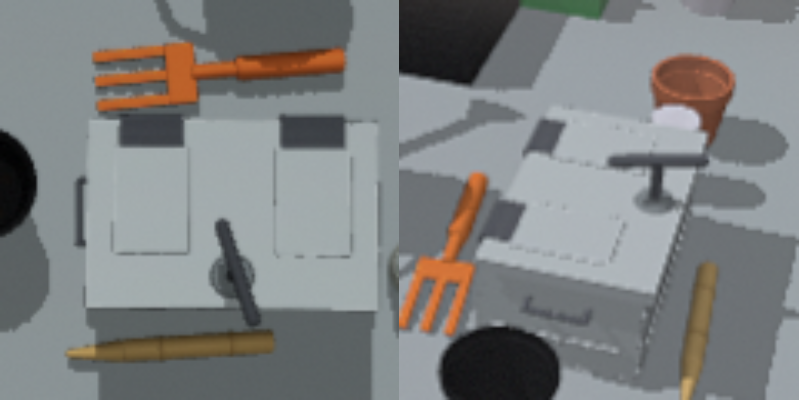

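```bash
python3 - <<'E'
from h import *
t=lambda x,y:(300+x*130/399-.4,140+y*.325-.4); s=lambda x,y:(280+(x-399)*.3-.35,120+y*.3-.35)
A=tri(t(222,225),s(705,160)); C=tri(t(254,319),s(614,160));print(A,C)
A=tri(t(222,225),s(614,160)); C=tri(t(254,319),s(705,160));print(A,C,(A[0]+C[0])/2)
d=A[0]-C[0];print(np.arctan2(d[0],d[1])+.0135)
E
```

```text
(array([ 0.44552749, -0.04904855,  0.19894   ]), np.float64(0.08784989463065222)) (array([ 0.45017461, -0.07108317,  0.16586179]), np.float64(0.08506605655529054))
(array([ 0.49033844, -0.04929161,  0.17598653]), np.float64(0.002073669491341587)) (array([ 0.4064342 , -0.07825683,  0.17596327]), np.float64(0.0035867684033135962)) [ 0.44838632 -0.06377422  0.1759749 ]
1.2518883228226916
```

The bar's middle triangulates to z 0.176 m, so the lid is fully down, and the handle turn is 1.25 rad. The bystanders haven't moved and the robot is clear. Handing in.

```bash
python3 -c "
from workcell import bot
print(bot.job_done())"
```

```text
the job is handed in; nothing more can be done
None
```

The seed bin is shut and locked, and the job was handed in at about 18.4 s of the 72 s allowed; no verdict was reported.

- **Lowering:** I measured the slot at about +0.15 rad in the top picture and turned the T-handle from about 0.8 rad to match it while the lid was upright. I then lowered the lid under grip at no more than about 0.5 rad/s, and the lug went through the slot without touching hard.
- **Locking:** After re-gripping the handle at its middle, I pressed the lid down (22.7 N at most) and turned the handle clockwise to its stop. The turning moment jumped to about 0.9 N m at the stop. Then I let go and moved the arm clear.

**Last checks:**
- The two cameras put the handle at 1.25 rad and its bar 176 mm above the bench, which is the fully shut height. They can't separate 0 from the expected 0.013 rad.
- The tool force read about 1 N, within its noise. The fork, dibber, clay pot and jar look undisturbed. I did not measure how far any of the bystanders moved, and pot_a and pot_b were at most partly in my final close-up.

**What disagreed:** partway through the turn, a side load of about 26 N built up on the gripper because my first estimate of the handle's axis was about 3–5 mm off. I let go, re-centred and finished the turn, with about 12 N of side load at the end. Contact force on the keeper could not be read directly.

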